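# Set the print press valve block: pressure 6, then float

## Task

Get the print press ready for a proof: turn the numbered pressure sleeve on the sloping face of the valve block until 6 stands at the brass index, and let go so that it rests in its click. Only then push the ball-knob lever on the block's far side, from the low front towards the high back of the block, over its stiff detent and into the float notch at the end of its travel, and leave it there. The glue stick and the two ink jars by the block must stay where they are.

Things in the scene. Friction and masses are not known exactly. Their poses are not given: they have to be found in the camera images.
- valve_block: Grey valve block, bolted down: 130x130x12 mm steel foot, head 150 mm high with a sloping front face, turned to the robot's right. Origin: centre of the foot's underside; x to the block's back (its high side), y to its left (robot's side), z up. Centre of the sloping face at (-15, 0, 105) mm; its normal, the sleeve's axis, leans 35 deg from vertical to the front: (-0.574, 0, 0.819). Brass index on its uphill edge, 17 mm proud.
- sleeve_grip (a point): Point on the sleeve's axis, 42 mm out from the sloping face, amid its ribbed aluminium barrel (54 mm across, standing 13 to 61 mm out from the face): the place to grip. z axis outward along the sleeve's axis; x, y turn with it. Under the barrel a black skirt (93 mm across, 3 to 13 mm out) carries white numbers 0 to 9, 30 deg apart.
- sleeve (a joint): Sleeve angle in rad: 0 with number 0 at the brass index, growing clockwise as seen looking at the sloping face; number k is at 0.524 k. It clicks: about 0.16 N m to turn; let go, it is drawn to the nearest number. Starts at 0, 1 or 2; stops just outside 0 and 9.
- lever_knob (a point): Centre of the black ball knob (30 mm across) on top of the 10 mm steel lever at the block's right side (the side away from the robot). It is 115 mm from the lever's pivot, which lies at (30, -70, 52) mm in the block's frame; the lever swings in the block's x-z plane. In hold the knob stands about 163 mm above the table.
- float_lever (a joint): Lever angle in rad: 0 in the hold notch (leaning 0.25 rad to the block's front), 0.75 in the float notch (leaning 0.50 rad to the back), growing as it is pushed to the block's back (+x). A stiff detent between needs about 12 N at the knob near 0.19 rad; past 0.38 rad it is drawn into the float notch and stays. Stop at 0.80.
- ink_jar_1: Glass ink jar with dark lid, 52 mm across, 62 mm high, loose; origin under its centre. Bystander.
- table_easel: Wooden table easel standing to the robot's left, fixed, about 300x300 mm and 300 mm high; origin on the table under its top bar. An obstacle: cross it above 0.3 m.
- tin_can_pot: Tin can with brushes, fixed, at the far corner beyond the block, about 130 mm across and 210 mm high; origin under its centre. An obstacle.
- glue_stick: Green and cream glue stick standing upright, 27 mm across, 94 mm high, loose; origin under its centre. Bystander.
- ink_jar_2: Glass ink jar with yellow lid, 56 mm across, 70 mm high, loose; origin under its centre. Bystander.

How it is judged (in metres and radians):
On the way, in this order (a step that is already met when the one before it is completed fails the run):
1. the sleeve rests in its click at 6 and is let go, the lever still in hold (value of joint sleeve between 3.04 and 3.24 rad and velocity of joint sleeve between -0.05 and 0.05 rad/s and contact force between each of the fingers, the arm and valve_block below 0.2 N and value of joint float_lever below 0.2 rad), for 0.2 s.
2. the lever is in the float notch, the sleeve still at 6 (value of joint sleeve between 3.04 and 3.24 rad and value of joint float_lever above 0.66 rad), for 0.1 s.
At the end, for the whole second after the job is handed in: The sleeve is at rest at 6 (joint 3.14 within 0.10 rad) and the lever is at rest in the float notch (joint over 0.66 rad) (all of step 2 and velocity of joint sleeve between -0.05 and 0.05 rad/s and velocity of joint float_lever between -0.05 and 0.05 rad/s); the robot touches nothing.
It fails at once if the glue stick or an ink jar by the block is shifted by more than 25 mm (distance of any of ink_jar_1, glue_stick, ink_jar_2 from where it was at the start of the episode above 0.025 m).
It also fails if it takes over 67 s, if anything falls off the work surface, if the arm or the gripper's body presses on something with over 40 N, if the wrist force passes 120 N, or if a joint passes its speed limit or range.

## Robot

A 6-joint arm with a two-finger parallel gripper is mounted at the origin on the work surface; the furniture and walls round the work are solid. World frame = base frame: x ahead of the robot, y to its left, z up, the work surface at z = 0. Lengths are in mm, angles in rad, forces in N, time in s.
With the tool pointing down it reaches from about 325 to 775 mm from the base axis. Payload 5.5 kg.
Tool frame: the origin (TCP) lies at the very end of the fingers, on their centre line; the grasp point (between the pads) lies 19 mm behind it (bot.hold_point_z is the distance from the TCP to the grasp point, in mm); z points along the fingers, y is the direction in which the jaws open and shut (so a half turn about z gives the same grasp; the last joint's range is limited). The gripper opens to 85 mm and grips with 20 to 120 N. Pads are 22 mm wide; open, the fingers measure 114 mm over their backs; the gripper's body (76 mm by 85 mm) begins 54 mm behind the grasp point. The pads swing forward as they close: fully open they stand 13 mm farther back than shut.
Start: joints at [-1.374, 0.091, 1.231, -0, 1.82, -0.057], TCP at [150.649, -580.794, 231.275] pointing down, gripper open.
Joint ranges: [-2.87, 2.87], [-0.86, 2.18], [0.17, 2.46], [-1.51, 4.65], [0.06, 2.69], [-2.65, 2.65]. Speed limits (rad/s): [2.57, 2.57, 3.01, 3.14, 3.14, 3.14].

## Interface

Orientations are given as a unit quaternion [w, x, y, z].
In Python, from cell import bot gives the robot as it stands.
- The arm moves only by the tool move_arm, never from a script. Its argument "motion" is a list of rows, each an object with "dp": the shift along the tool's x, y, z in m, a list of three; "yaw": the turn about the tool's z in degrees; "hand": the opening, from -1 (shut) to 1 (fully open). A call has 1 to 8 rows; each row is the pose to reach, as a shift and turn from the pose measured when the call began, along the tool's axes at that moment; what a row does not reach only later rows make up. A row lasts 1/8 s, in which the tool goes at most 62.5 mm and 10.7 degrees, less where a joint would pass 70% of its speed; a pose out of reach is approached as far as the arm can. A call with a gripper value outside its range is refused whole. The fingers move at their own pace and stop on an object; "grip_force" is the grip in N (left out, the last holds). Time passes only in rows, so rows that repeat a pose let the fingers close. It gives the time, the measured TCP pose, the force and the opening at its end, in the units of the state.
- bot.get_state(): the state, without advancing time (a new reading comes with each control period).
- bot.camera(name): name is "side" or "top"; returns the picture (384x512x3 uint8, blue, green, red); there is no depth.
- bot.camera_params(name): a dict with "fx", "fy", "cx", "cy" (pixels), "R" (3x3) and "t" (3): a world point X has camera coordinates R X + t. Camera axes: x right, y down, z forward; pixel columns grow to the right and rows downward; lengths in mm; the calibration is good to about 2 mm. A picture is of the moment at which its call begins. camera_params takes no time and is no camera call.
- bot.close_job(): hands the job in, once; it reports no verdict.
The state is a dict: "clock": time; "qpos": joint angles; "dq": joint speeds; "tau": joint torques, N m; "ee_pos": TCP position; "tcp_rot": TCP orientation; "wrist_force": force on the tool from outside, world axes, zero at the start; "moment": the same for the moment, N m; "opening": opening from 0.0 (shut) to 1.0 (fully open).
Only numpy, scipy, OpenCV 4.12 (cv2) and the standard library are available. Lean on these libraries where they do the work, as an engineer would, in place of code of your own. Each camera call takes 0.05 s, during which the arm holds its last target.

## Working session

There is one attempt and no reset: what is moved stays moved. The work goes in short steps, Python scripts to look and compute and a tool call to move; the robot and the scene stay as the last step left them, time stands still between calls to the robot, and variables do not carry over. Pictures are saved under pics/ and viewed, and the job is handed in when it is done.

Besides the shell and the picture viewer there is one more tool, called as name(argument=value, ...), one argument or row to a line, values as JSON. move_arm: Moves the arm, as the interface text tells. Its arguments: {"type":"object","properties":{"motion":{"type":"array","items":{"type":"object","properties":{"dp":{"type":"array","items":{"type":"number"}},"yaw":{"type":"number"},"hand":{"type":"number"}}}},"grip_force":{"type":"number"}},"required":["motion"]}

```bash
mkdir -p pics; ls; python3 - <<'E'
from cell import bot
import cv2
for n in("side","top"):
    cv2.imwrite(f"pics/{n}0.png",bot.camera(n)); print(n,bot.camera_params(n))
print(bot.get_state(), bot.hold_point_z)
E
```

```text
pics
side {'fx': 352.5614038829319, 'fy': 352.5614038829319, 'cx': 256.18598541221667, 'cy': 192.64710102752417, 'R': array([[-0.99456213, -0.10328282, -0.01337278],
       [-0.06103944,  0.68212714, -0.72868152],
       [ 0.08438222, -0.72390278, -0.68472214]]), 't': array([488.39304419,  97.41184437, 914.63149198])}
top {'fx': 412.52597233492753, 'fy': 412.52597233492753, 'cx': 252.62710781020073, 'cy': 189.90064017195323, 'R': array([[-1.23592963e-01, -9.92332833e-01, -5.72493370e-04],
       [-9.72108687e-01,  1.21189929e-01, -2.00792685e-01],
       [ 1.99322555e-01, -2.42600373e-02, -9.79633590e-01]]), 't': array([  65.011611 ,  489.9980795, 1071.5273865])}
{'clock': 0.1, 'qpos': array([-1.37368509e+00,  9.18130954e-02,  1.23174630e+00,  2.68409224e-05,
        1.81980934e+00, -5.66930390e-02]), 'dq': array([ 0.00050432, -0.00091934, -0.00268419,  0.00057115, -0.00083693,
        0.00115385]), 'tau': array([ 3.66812295e-03, -4.60218287e+01, -4.19217324e+01,  1.15987546e-04,
        1.06325533e-02,  1.01990246e-06]), 'ee_pos': array([ 150.61529825, -580.53275964,  230.25708754]), 'tcp_rot': array([-8.86764427e-04,  9.91957916e-01,  1.26565021e-01, -4.93198456e-05]), 'wrist_force': array([-0.07833561,  0.09238036, -0.19156806]), 'moment': array([ 0.05560727, -0.03892628, -0.04366065]), 'opening': 0.9987003176010412} 18.700000000000003
```

View pics/side0.png

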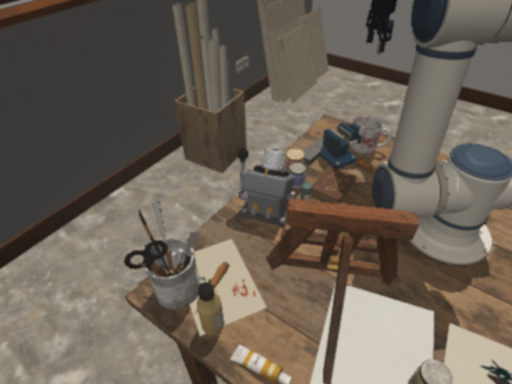

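View pics/top0.png

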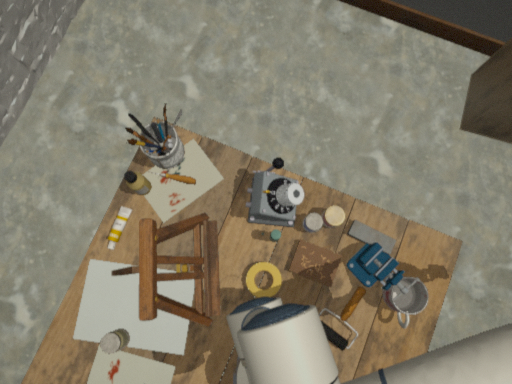

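```bash
python3 - <<'E'
import cv2
a=cv2.imread("pics/top0.png")[140:250,225:355]
cv2.imwrite("pics/top0z.png",cv2.resize(a,None,fx=5.4,fy=5.4,interpolation=cv2.INTER_CUBIC))
a=cv2.imread("pics/side0.png")[135:235,225:335]
cv2.imwrite("pics/side0z.png",cv2.resize(a,None,fx=5.5,fy=5.5,interpolation=cv2.INTER_CUBIC))
E
```

```text
(no output)
```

View pics/top0z.png

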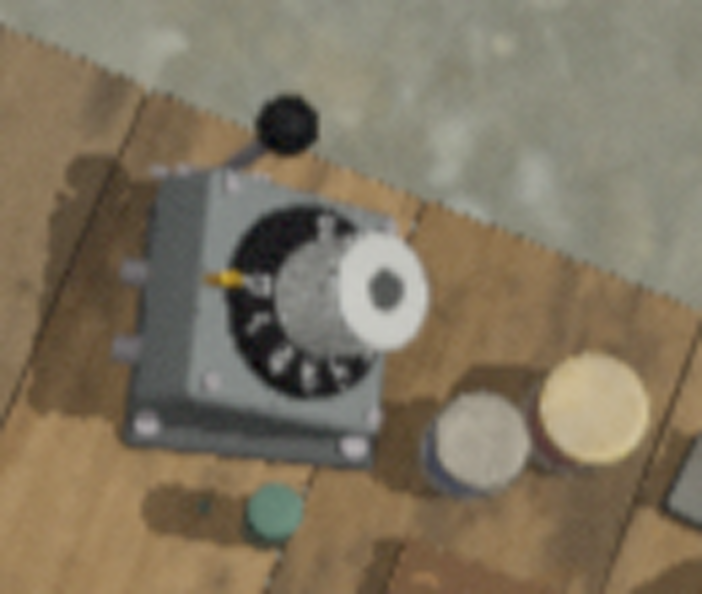

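View pics/side0z.png

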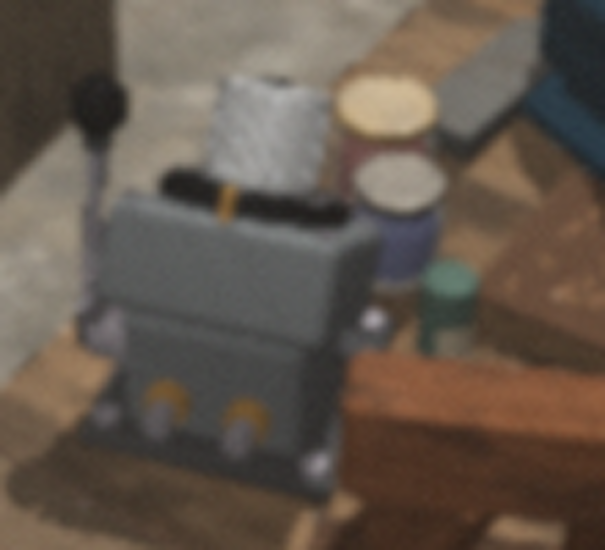

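```bash
cat > h.py <<'E'
import numpy as np,cv2
from cell import bot
P={n:bot.camera_params(n) for n in("side","top")}
def ray(n,u,v):
    p=P[n];R=p["R"];c=-R.T@p["t"]
    d=R.T@np.array([(u-p["cx"])/p["fx"],(v-p["cy"])/p["fy"],1]);return c,d/np.linalg.norm(d)
def onz(n,u,v,z):
    c,d=ray(n,u,v);return c+d*(z-c[2])/d[2]
def tri(a,b):
    A=np.zeros((3,3));r=np.zeros(3);L=[]
    for n,uv in(("top",a),("side",b)):
        c,d=ray(n,*uv);M=np.eye(3)-np.outer(d,d);A+=M;r+=M@c;L.append((c,d))
    X=np.linalg.solve(A,r);return X,[round(float(np.linalg.norm((np.eye(3)-np.outer(d,d))@(X-c))),1) for c,d in L]
def proj(n,X):
    p=P[n];q=p["R"]@np.asarray(X,float)+p["t"];return np.array([p["fx"]*q[0]/q[2]+p["cx"],p["fy"]*q[1]/q[2]+p["cy"]])
E
cat > m.py <<'E'
from h import *
T=cv2.imread("pics/top0.png");S=cv2.imread("pics/side0.png")
def blob(I,box,f):
    x0,y0,x1,y1=box;m=f(I[y0:y1,x0:x1].astype(int)).astype(np.uint8)
    n,l,s,c=cv2.connectedComponentsWithStats(m);i=1+np.argmax(s[1:,4]);print(box,s[i],c[i]+[x0,y0]);return c[i]+[x0,y0]
dark=lambda a:a.max(2)<50
kt=blob(T,(268,150,290,172),dark);ks=blob(S,(234,144,252,164),dark)
z=lambda X,Y:((X+.5)/5.4-.5+225,(Y+.5)/5.4-.5+140)
w=lambda X,Y:((X+.5)/5.5-.5+225,(Y+.5)/5.5-.5+135)
np.set_printoptions(precision=1,suppress=True)
print("knob",tri(kt,ks))
print("cap",tri(z(386,290),w(278,80)))
print("index",tri(z(236,279),w(229,190)))
print("bolt far? /near",tri(z(147,424),w(319,465)))
for p in((147,424),(354,445)):print("bolt z16",onz("top",*z(*p),16))
for p in((368,467),(127,445)):print("corner z0",onz("top",*z(*p),0))
for p in((383,430),(205,395)): print(onz("top",*z(*p),120))
print("jar1",onz("top",*z(482,440),62),"jar2",onz("top",*z(597,408),70),"glue",onz("top",*z(274,512),94))
print("jar1",tri(z(482,440),w(400,183)),"jar2",tri(z(597,408),w(387,104)),"glue",tri(z(274,512),w(452,279)))
E
python3 m.py
```

```text
(268, 150, 290, 172) [ 5  8 10 10 82] [277.54878049 162.81707317]
(234, 144, 252, 164) [ 4  4  9 13 87] [242.03448276 153.7816092 ]
knob (array([531.1, -62.6, 165.4]), [0.3, 0.3])
cap (array([450. , -97.5, 159.6]), [0.4, 0.4])
index (array([467. , -31.9, 144.9]), [0.3, 0.3])
bolt far? /near (array([420.8,  15.4,  17.8]), [1.4, 1.4])
bolt z16 [422.5  15.1  16. ]
bolt z16 [398.7 -88.4  16. ]
corner z0 [388.3 -95.7   0. ]
corner z0 [415.   26.5   0. ]
[392.2 -91.8 120. ]
[418.7 -11.9 120. ]
jar1 [ 388.2 -146.1   62. ] jar2 [ 395.9 -202.9   70. ] glue [363.  -38.1  94. ]
jar1 (array([ 387.5, -146. ,   62.2]), [0.6, 0.6]) jar2 (array([ 395.6, -202.8,   70.2]), [0.2, 0.2]) glue (array([362.9, -38.1,  93.6]), [0.2, 0.2])
```

```bash
cat > dial.py <<'E'
from h import *
import sys
th=np.radians(13);bx=np.array([np.sin(th),np.cos(th),0]);by=np.array([-np.cos(th),np.sin(th),0]);ez=np.array([0,0,1.])
O=np.array([462.2,-48.6,0]);n=-.5736*bx+.8192*ez;up=.8192*bx+.5736*ez
def axis(h): return O-15*bx+105*ez+h*n
def dial(src,dst):
    I=cv2.imread(src);c=axis(13);pts=[];q=[]
    for a,b in((-60,-60),(60,-60),(60,60),(-60,60)):
        pts.append(proj("top",c+a*up+b*by));q.append((300-b*5,300-a*5))
    H=cv2.getPerspectiveTransform(np.float32(pts),np.float32(q))
    cv2.imwrite(dst,cv2.warpPerspective(I,H,(600,600),flags=cv2.INTER_CUBIC))
if __name__=="__main__":
    dial(sys.argv[1],sys.argv[2])
    print("grip",axis(42),"cap",axis(61),proj("top",axis(61)),"pt h38",axis(38))
    print("easel right", onz("top",215,235,300),onz("top",207,215,300))
E
python3 dial.py pics/top0.png pics/dial0.png
```

```text
grip [453.40639334 -86.68929508 139.4064    ] cap [450.95478677 -97.30836979 154.9712    ] [295.73634645 193.451744  ] pt h38 [453.92252104 -84.4537004  136.1296    ]
easel right [359.12820326  98.44971448 300.        ] [402.34891679 110.5434126  300.        ]
```

View pics/dial0.png

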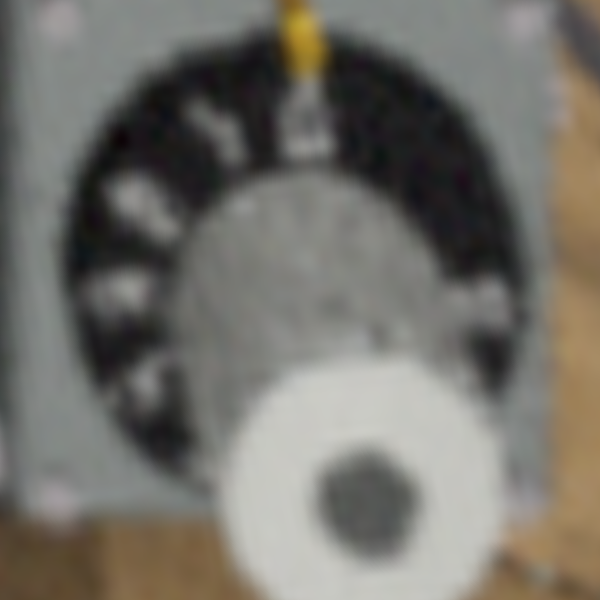

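move_arm(
  motion=[
    {"dp":[0.02,-0.02,-0.04],"yaw":-7,"hand":1},
    {"dp":[0.06,-0.058,-0.04],"yaw":-15,"hand":1},
    {"dp":[0.1,-0.097,-0.04],"yaw":-23,"hand":1},
    {"dp":[0.14,-0.135,-0.04],"yaw":-31,"hand":1},
    {"dp":[0.18,-0.174,-0.04],"yaw":-39,"hand":1},
    {"dp":[0.22,-0.212,-0.04],"yaw":-47,"hand":1},
    {"dp":[0.26,-0.25,-0.04],"yaw":-55,"hand":1},
    {"dp":[0.3,-0.29,-0.04],"yaw":-62.5,"hand":1},
  ],
)

```text
clock: 1.1
ee_pos: [368.7, -222.9, 270.4]
tcp_rot: [-0.001, 0.781, 0.624, 0.0]
wrist_force: [1.1, -0.5, -0.2]
opening: 1.0
```

move_arm(
  motion=[
    {"dp":[0.05,0.018,0],"yaw":-9,"hand":1},
    {"dp":[0.1,0.036,0],"yaw":-18,"hand":1},
    {"dp":[0.149,0.0525,0],"yaw":-27,"hand":1},
    {"dp":[0.149,0.0525,0.03],"yaw":-35,"hand":1},
    {"dp":[0.149,0.0525,0.07],"yaw":-35,"hand":1},
    {"dp":[0.149,0.0525,0.09],"yaw":-35,"hand":1},
    {"dp":[0.149,0.0525,0.09],"yaw":-35,"hand":1},
  ],
)

```text
clock: 1.98
ee_pos: [451.9, -88.9, 179.1]
tcp_rot: [-0.002, 0.557, 0.83, 0.0]
wrist_force: [-0.2, -0.8, 0.9]
opening: 1.001
```

```bash
cat > snap.py <<'E'
from h import *
import sys
k=sys.argv[1]
a=bot.camera("top")[130:260,225:355];b=bot.camera("side")[115:245,215:345]
o=np.hstack([cv2.resize(i,(400,400),interpolation=cv2.INTER_CUBIC) for i in(a,b)])
cv2.imwrite(f"pics/s{k}.png",o)
E
python3 snap.py 1
```

```text
(no output)
```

View pics/s1.png

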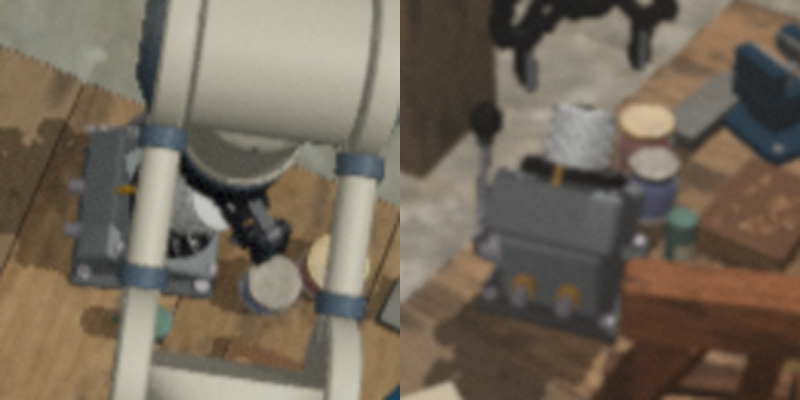

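```bash
python3 - <<'E'
from h import *
for z in(170,179,185,192):
  for s in(48,-48): print(z,s,[(proj("side",(451.9+s*.927,-88.9+s*.375,z))-[215,115])*400/130])
E
```

```text
170 48 [array([126.41672195, 110.98441144])]
170 -48 [array([236.36628624,  90.79394435])]
179 48 [array([126.26708727, 102.05765702])]
179 -48 [array([236.96938237,  81.9127493 ])]
185 48 [array([126.16616806,  96.03712112])]
185 -48 [array([237.37603624,  75.92436328])]
192 48 [array([126.0472331 ,  88.94181997])]
192 -48 [array([237.85518468,  68.86842229])]
```

move_arm(
  motion=[
    {"dp":[0,0,0.025],"yaw":0,"hand":1},
    {"dp":[0,0,0.045],"yaw":0,"hand":1},
    {"dp":[0,0,0.051],"yaw":0,"hand":1},
    {"dp":[0,0,0.051],"yaw":0,"hand":1},
  ],
)

```text
clock: 2.58
ee_pos: [453.0, -89.2, 131.0]
tcp_rot: [-0.0, 0.557, 0.83, 0.001]
wrist_force: [-0.5, 0.4, 0.2]
opening: 0.997
```

move_arm(
  grip_force=30,
  motion=[
    {"dp":[0,0,0],"yaw":0,"hand":0},
    {"dp":[0,0,0],"yaw":0,"hand":-0.5},
    {"dp":[0,0,0],"yaw":0,"hand":-0.5},
    {"dp":[0,0,0],"yaw":0,"hand":-0.5},
  ],
)

```text
clock: 3.08
ee_pos: [452.2, -90.0, 132.9]
tcp_rot: [-0.0, 0.558, 0.83, -0.0]
wrist_force: [-7.4, -1.4, 6.7]
opening: 0.674
```

```bash
python3 snap.py 2; python3 -c "
from cell import bot;print(bot.get_state())"
```

```text
{'clock': 3.175, 'qpos': array([-2.69997237e-01, -2.86949572e-01,  1.75829197e+00, -4.83688917e-04,
        1.67054406e+00, -6.57700747e-01]), 'dq': array([ 2.44313213e-04, -2.22287632e-05, -1.81666928e-04,  2.89587454e-03,
        6.28765792e-04,  1.47491957e-04]), 'tau': array([  1.31478108, -26.20276988, -40.31350136,   1.37629509,
        -2.42334053,   0.18393782]), 'ee_pos': array([452.1721745 , -90.0330539 , 132.89739724]), 'tcp_rot': array([-6.33172934e-05,  5.57665270e-01,  8.30065881e-01, -2.74737585e-04]), 'wrist_force': array([-7.48620179, -1.72698455,  7.42566794]), 'moment': array([-0.41018748,  1.46577156,  0.21947409]), 'opening': 0.6753482189899163}
```

View pics/s2.png

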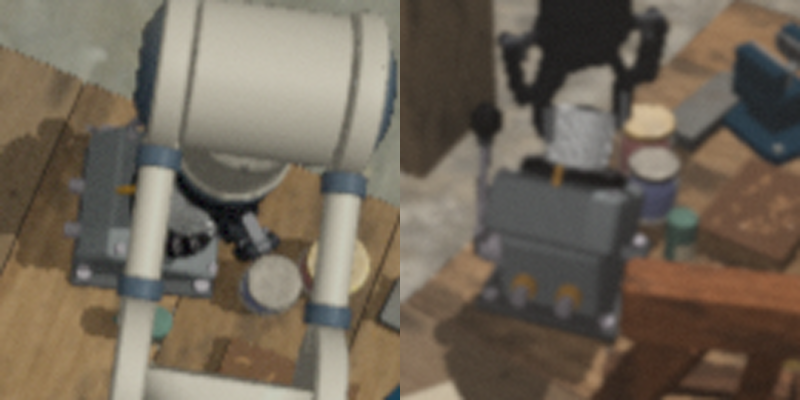

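move_arm(
  motion=[
    {"dp":[0,0,0],"yaw":9,"hand":-0.5},
    {"dp":[0,0,0],"yaw":18,"hand":-0.5},
    {"dp":[0,0,0],"yaw":27,"hand":-0.5},
    {"dp":[0,0,0],"yaw":36,"hand":-0.5},
    {"dp":[0,0,0],"yaw":45,"hand":-0.5},
    {"dp":[0,0,0],"yaw":54,"hand":-0.5},
    {"dp":[0,0,0],"yaw":63,"hand":-0.5},
    {"dp":[0,0,0],"yaw":72,"hand":-0.5},
  ],
)

```text
clock: 4.18
ee_pos: [449.1, -92.6, 137.5]
tcp_rot: [0.002, 0.94, 0.341, -0.004]
wrist_force: [-23.9, -17.5, 42.8]
opening: 0.616
```

```bash
python3 snap.py 3; python3 -c "
from cell import bot;s=bot.get_state();print(s['ee_pos'],s['tcp_rot'],s['wrist_force'],s['moment'],s['opening'],s['qpos'])"
```

```text
[448.899298   -93.296349   138.25627575] [ 0.00274811  0.94013639  0.34076297 -0.00407727] [-26.90703414  -7.96264278  27.40179484] [-1.68126676  4.50024089 -0.01076581] 0.618074931577624 [-0.2722787  -0.29163441  1.75265006 -0.00927074  1.6840155   0.60202067]
```

View pics/s3.png

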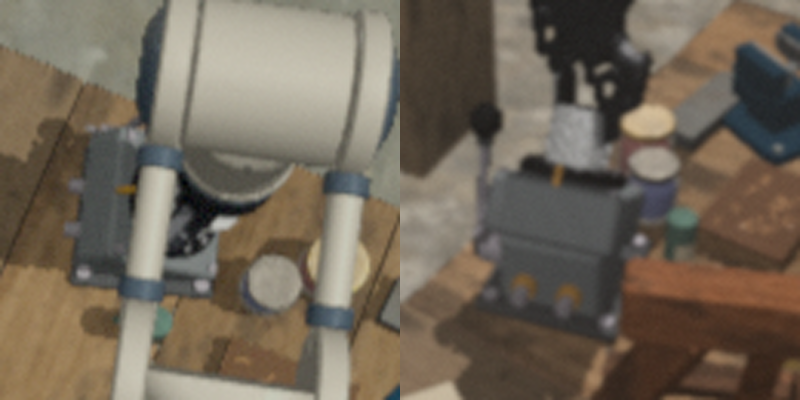

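move_arm(
  motion=[
    {"dp":[0,0,0],"yaw":0,"hand":0.6},
    {"dp":[0,0,0],"yaw":0,"hand":1},
    {"dp":[0,0,-0.01],"yaw":0,"hand":1},
    {"dp":[0,0,-0.04],"yaw":-10,"hand":1},
    {"dp":[0,0,-0.055],"yaw":-20,"hand":1},
    {"dp":[0,0,-0.055],"yaw":-30,"hand":1},
  ],
)

```text
clock: 5.03
ee_pos: [450.1, -92.8, 195.4]
tcp_rot: [0.003, 0.818, 0.575, -0.004]
wrist_force: [-0.6, 0.0, -0.8]
opening: 1.0
```

```bash
python3 - <<'E'
from h import *;from dial import dial
cv2.imwrite("pics/top4.png",bot.camera("top"));dial("pics/top4.png","pics/dial4.png")
E
```

```text
(no output)
```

View pics/dial4.png

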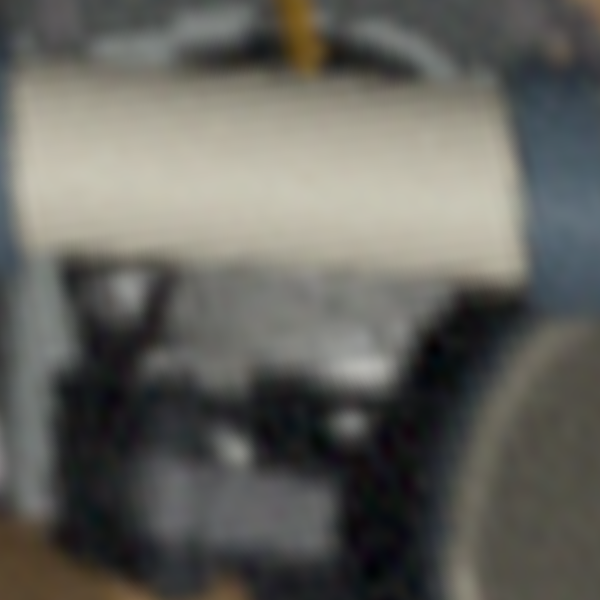

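move_arm(
  motion=[
    {"dp":[-0.05,0.017,-0.02],"yaw":0,"hand":1},
    {"dp":[-0.1,0.034,-0.02],"yaw":0,"hand":1},
    {"dp":[-0.141,0.05,-0.02],"yaw":0,"hand":1},
    {"dp":[-0.141,0.05,-0.02],"yaw":0,"hand":1},
  ],
)

```text
clock: 5.58
ee_pos: [449.8, -244.4, 214.9]
tcp_rot: [0.002, 0.818, 0.575, -0.004]
wrist_force: [-0.0, -0.1, 0.4]
opening: 1.0
```

```bash
python3 - <<'E'
from h import *;from dial import dial
cv2.imwrite("pics/top5.png",bot.camera("top"));dial("pics/top5.png","pics/dial5.png")
E
```

```text
(no output)
```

View pics/dial5.png

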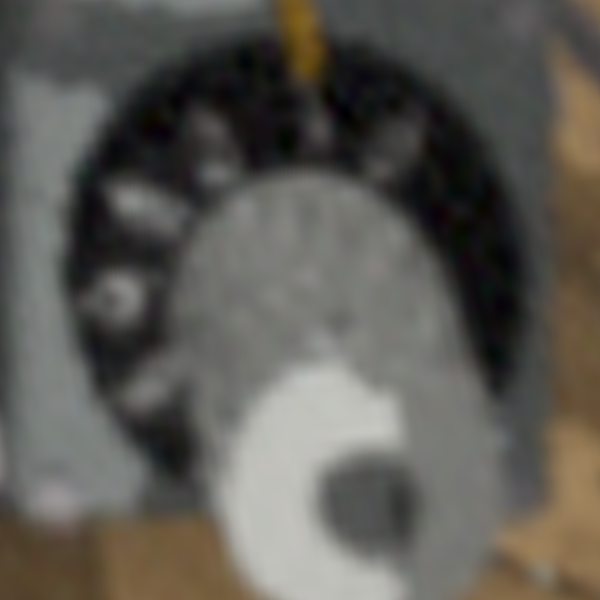

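move_arm(
  motion=[
    {"dp":[0.05,-0.017,0.01],"yaw":-10,"hand":1},
    {"dp":[0.1,-0.034,0.02],"yaw":-20,"hand":1},
    {"dp":[0.1485,-0.05,0.02],"yaw":-30,"hand":1},
    {"dp":[0.1485,-0.05,0.04],"yaw":-39,"hand":1},
    {"dp":[0.1485,-0.05,0.07],"yaw":-39,"hand":1},
    {"dp":[0.1485,-0.05,0.088],"yaw":-39,"hand":1},
    {"dp":[0.1485,-0.05,0.089],"yaw":-39,"hand":1},
    {"dp":[0.1485,-0.05,0.089],"yaw":-39,"hand":1},
  ],
)

```text
clock: 6.62
ee_pos: [452.8, -86.8, 126.0]
tcp_rot: [0.0, 0.578, 0.816, -0.004]
wrist_force: [0.2, 0.0, -0.1]
opening: 1.002
```

move_arm(
  grip_force=60,
  motion=[
    {"dp":[0,0,0],"yaw":0,"hand":0},
    {"dp":[0,0,0],"yaw":0,"hand":-0.5},
    {"dp":[0,0,0],"yaw":0,"hand":-0.5},
    {"dp":[0,0,0],"yaw":0,"hand":-0.5},
  ],
)

```text
clock: 7.12
ee_pos: [451.9, -87.7, 128.7]
tcp_rot: [0.001, 0.579, 0.816, -0.005]
wrist_force: [-10.2, -0.4, 10.2]
opening: 0.674
```

move_arm(
  motion=[
    {"dp":[0,0,0.002],"yaw":9,"hand":-0.5},
    {"dp":[0,0,0.002],"yaw":18,"hand":-0.5},
    {"dp":[0,0,0.002],"yaw":27,"hand":-0.5},
    {"dp":[0,0,0.002],"yaw":36,"hand":-0.5},
  ],
)

```text
clock: 7.62
ee_pos: [452.3, -87.5, 129.4]
tcp_rot: [0.003, 0.804, 0.595, -0.003]
wrist_force: [3.4, 5.5, -0.9]
opening: 0.608
```

```bash
cat > look.py <<'E'
from h import *;from dial import dial
import sys
k=sys.argv[1]
cv2.imwrite(f"pics/top{k}.png",bot.camera("top"));dial(f"pics/top{k}.png",f"pics/dial{k}.png")
s=bot.get_state();np.set_printoptions(precision=2,suppress=True);print(s['clock'],s['ee_pos'],s['wrist_force'],s['moment'],s['opening'])
q=s['tcp_rot'];print("phi",77-2*np.degrees(np.arctan2(q[2],q[1])))
E
python3 look.py 6
```

```text
7.675 [452.45 -87.24 129.21] [-0.06  0.29  8.85] [0.94 1.09 0.66] 0.6074093394891311
phi 4.323908612020105
```

View pics/dial6.png

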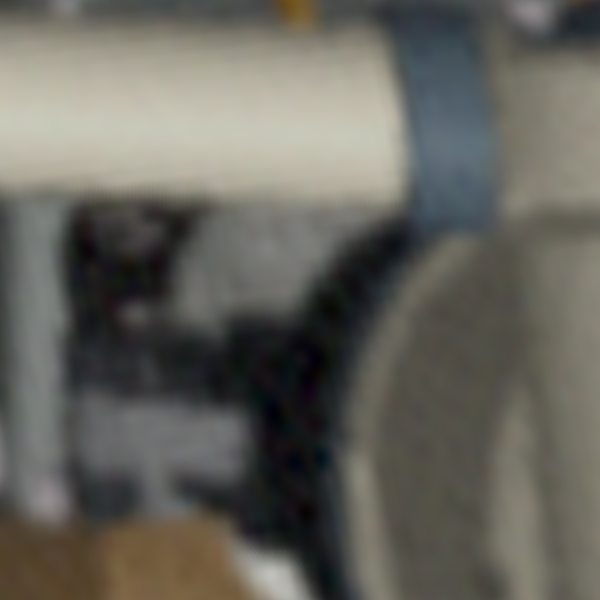

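move_arm(
  motion=[
    {"dp":[0,0,0],"yaw":9,"hand":-0.5},
    {"dp":[0,0,0],"yaw":18,"hand":-0.5},
    {"dp":[0,0,0],"yaw":27,"hand":-0.5},
    {"dp":[0,0,0],"yaw":34,"hand":-0.5},
  ],
)

```text
clock: 8.18
ee_pos: [449.5, -91.6, 135.0]
tcp_rot: [0.007, 0.944, 0.328, -0.006]
wrist_force: [-29.3, -13.0, 34.4]
opening: 0.608
```

```bash
python3 look.py 7
```

```text
8.225 [449.34 -91.92 135.4 ] [-29.17 -13.38  30.62] [-2.49  4.96 -0.06] 0.6140435193322046
phi 39.050921242605526
```

View pics/dial7.png

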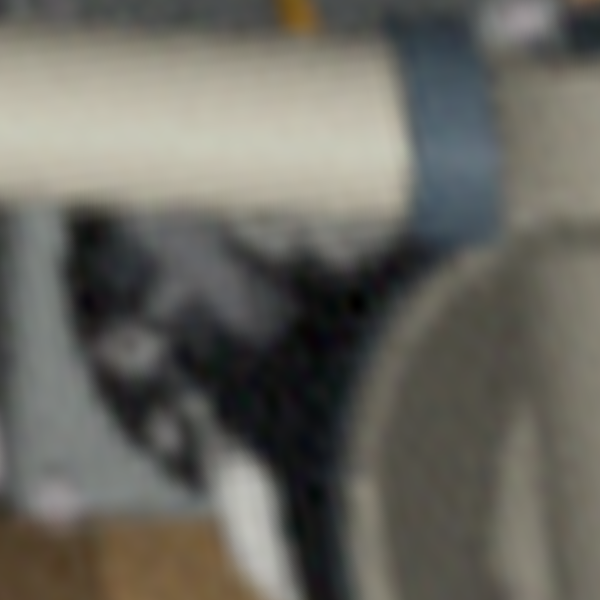

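move_arm(
  motion=[
    {"dp":[0,0,0],"yaw":6,"hand":-0.5},
    {"dp":[0,0,0],"yaw":12,"hand":-0.5},
  ],
)

```text
clock: 8.48
ee_pos: [446.5, -92.2, 137.9]
tcp_rot: [0.007, 0.975, 0.222, -0.008]
wrist_force: [-19.6, 3.0, 17.9]
opening: 0.612
```

```bash
python3 look.py 8
```

```text
8.525 [446.34 -92.12 137.96] [-19.75   1.97  15.25] [ 0.14  3.32 -0.18] 0.6087547578443099
phi 51.58613494433342
```

View pics/dial8.png

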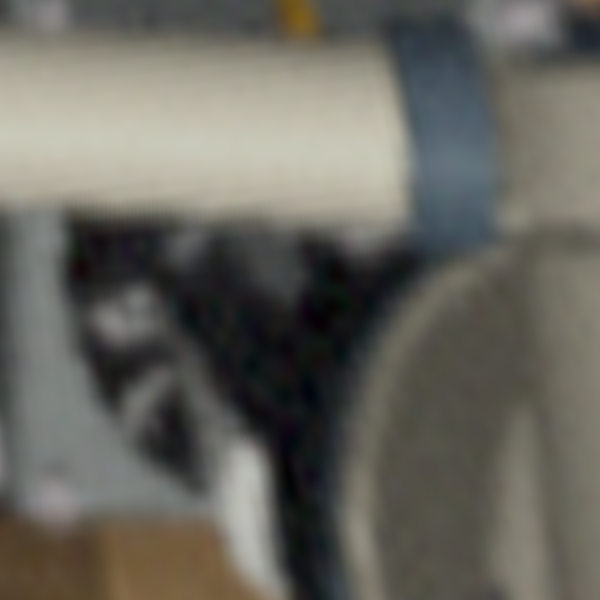

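move_arm(
  motion=[
    {"dp":[0,0,0],"yaw":0,"hand":1},
    {"dp":[0,0,0],"yaw":0,"hand":1},
    {"dp":[0.004,0,-0.02],"yaw":-5,"hand":1},
    {"dp":[0.008,-0.001,-0.045],"yaw":-15,"hand":1},
    {"dp":[0.008,-0.001,-0.05],"yaw":-25,"hand":1},
    {"dp":[0.008,-0.001,-0.05],"yaw":-35,"hand":1},
    {"dp":[0.008,-0.001,-0.05],"yaw":-45,"hand":1},
    {"dp":[0.008,-0.001,-0.05],"yaw":-55,"hand":1},
  ],
)

```text
clock: 9.52
ee_pos: [454.0, -86.9, 187.6]
tcp_rot: [0.003, 0.762, 0.648, -0.011]
wrist_force: [0.1, 0.4, -0.7]
opening: 1.0
```

```bash
python3 look.py 9
```

```text
9.575 [454.03 -86.84 187.59] [ 0.28 -0.04 -0.38] [ 0.   -0.01 -0.02] 0.9980588957994245
phi -4.150721795527389
```

View pics/dial9.png

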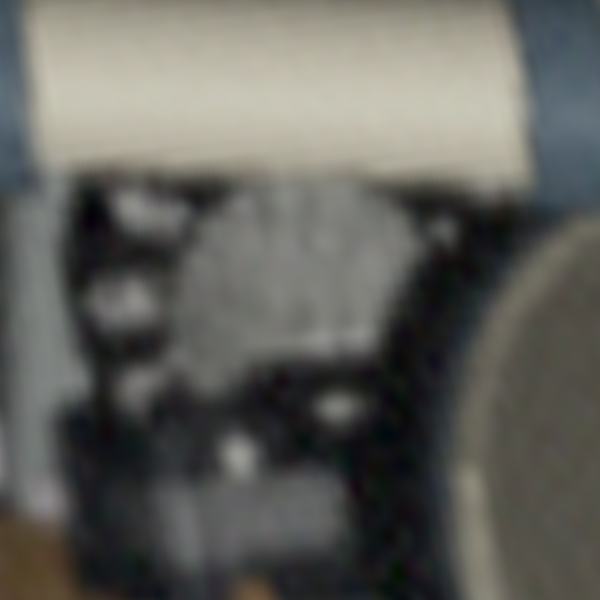

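move_arm(
  motion=[
    {"dp":[0,0,0],"yaw":-10,"hand":1},
    {"dp":[0,0.001,0.01],"yaw":-20,"hand":1},
    {"dp":[-0.001,0.001,0.025],"yaw":-30,"hand":1},
    {"dp":[-0.001,0.001,0.05],"yaw":-37,"hand":1},
    {"dp":[-0.001,0.001,0.0615],"yaw":-37,"hand":1},
    {"dp":[-0.001,0.001,0.0615],"yaw":-37,"hand":1},
  ],
)

```text
clock: 10.32
ee_pos: [453.7, -89.0, 125.3]
tcp_rot: [-0.002, 0.515, 0.857, -0.011]
wrist_force: [-1.1, -0.4, 0.5]
opening: 0.999
```

move_arm(
  grip_force=60,
  motion=[
    {"dp":[0,0,0],"yaw":0,"hand":0},
    {"dp":[0,0,0],"yaw":0,"hand":-0.5},
    {"dp":[0,0,0],"yaw":0,"hand":-0.5},
    {"dp":[0,0,0],"yaw":0,"hand":-0.5},
  ],
)

```text
clock: 10.82
ee_pos: [453.1, -89.6, 127.6]
tcp_rot: [-0.001, 0.516, 0.856, -0.012]
wrist_force: [-7.4, -0.2, 7.7]
opening: 0.697
```

move_arm(
  motion=[
    {"dp":[0,0,0.002],"yaw":9,"hand":-0.5},
    {"dp":[0,0,0.002],"yaw":18,"hand":-0.5},
    {"dp":[0,0,0.002],"yaw":27,"hand":-0.5},
    {"dp":[0,0,0.002],"yaw":36,"hand":-0.5},
    {"dp":[0,0,0.002],"yaw":44,"hand":-0.5},
  ],
)

```text
clock: 11.45
ee_pos: [451.4, -90.0, 127.8]
tcp_rot: [0.002, 0.801, 0.598, -0.013]
wrist_force: [-9.2, 0.8, -2.1]
opening: 0.606
```

move_arm(
  motion=[
    {"dp":[0,0,0],"yaw":9,"hand":-0.5},
    {"dp":[0,0,0],"yaw":18,"hand":-0.5},
    {"dp":[0,0,0],"yaw":27,"hand":-0.5},
    {"dp":[0,0,0],"yaw":36,"hand":-0.5},
  ],
)

```text
clock: 11.95
ee_pos: [446.5, -93.0, 132.9]
tcp_rot: [0.008, 0.947, 0.319, -0.018]
wrist_force: [-24.7, -20.3, 34.9]
opening: 0.612
```

```bash
python3 look.py 10
```

```text
12.0 [446.47 -93.09 132.93] [-24.71 -20.65  31.1 ] [0.96 7.77 3.07] 0.6063617562068316
phi 40.1280668545218
```

View pics/dial10.png

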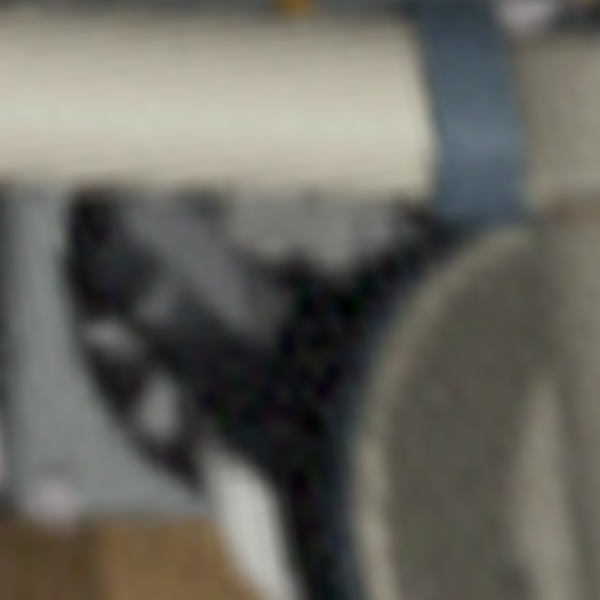

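move_arm(
  motion=[
    {"dp":[0,0,0],"yaw":6,"hand":-0.5},
    {"dp":[0,0,0],"yaw":12,"hand":-0.5},
  ],
)

```text
clock: 12.25
ee_pos: [442.3, -93.7, 136.0]
tcp_rot: [0.009, 0.977, 0.213, -0.021]
wrist_force: [-25.1, -2.7, 20.7]
opening: 0.607
```

```bash
python3 look.py 11
```

```text
12.3 [442.22 -93.68 136.03] [-24.26  -2.45  19.48] [0.56 4.71 0.52] 0.6129283564545864
phi 52.68110109023638
```

View pics/dial11.png

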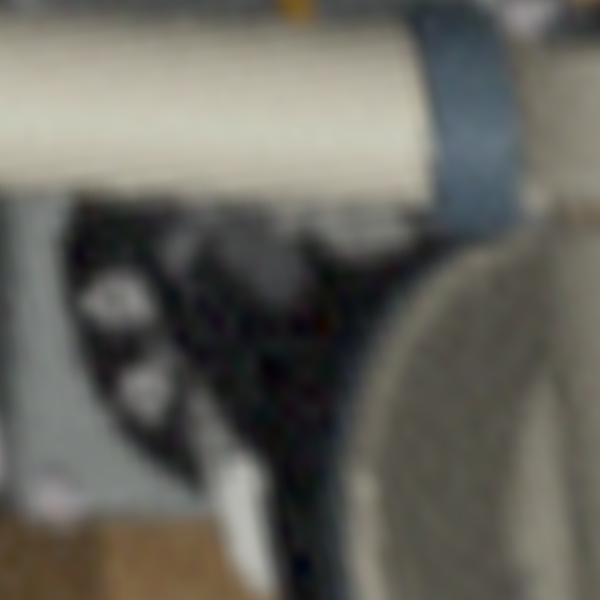

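move_arm(
  motion=[
    {"dp":[0,0,0],"yaw":0,"hand":1},
    {"dp":[0,0,0],"yaw":0,"hand":1},
    {"dp":[0.005,0,-0.02],"yaw":-5,"hand":1},
    {"dp":[0.01,-0.001,-0.045],"yaw":-15,"hand":1},
    {"dp":[0.012,-0.001,-0.05],"yaw":-25,"hand":1},
    {"dp":[0.012,-0.001,-0.05],"yaw":-35,"hand":1},
    {"dp":[0.012,-0.001,-0.05],"yaw":-45,"hand":1},
    {"dp":[0.012,-0.001,-0.05],"yaw":-55,"hand":1},
  ],
)

```text
clock: 13.3
ee_pos: [455.2, -86.4, 185.7]
tcp_rot: [-0.002, 0.768, 0.64, -0.023]
wrist_force: [-0.5, 0.1, 0.1]
opening: 1.004
```

```bash
python3 look.py 12
```

```text
13.35 [455.17 -86.37 185.69] [ 0.46 -0.16  0.15] [-0.08 -0.01  0.01] 0.9951838378849035
phi -3.0478468175776214
```

View pics/dial12.png

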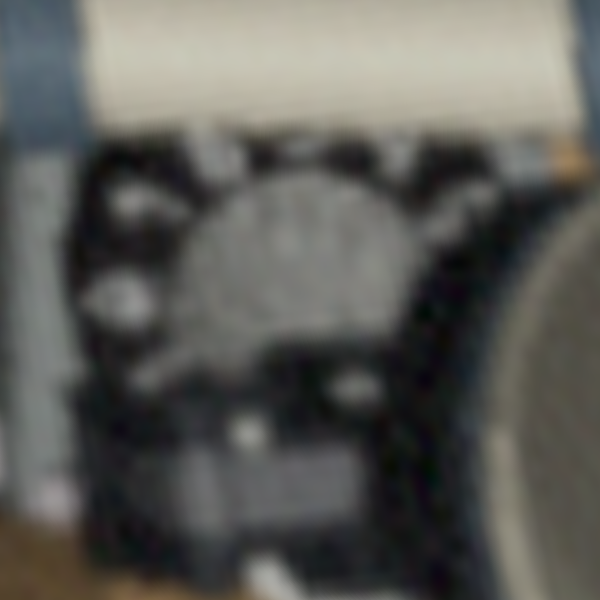

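move_arm(
  motion=[
    {"dp":[0,0,0],"yaw":-10,"hand":1},
    {"dp":[-0.001,-0.001,0.015],"yaw":-20,"hand":1},
    {"dp":[-0.002,-0.002,0.035],"yaw":-27,"hand":1},
    {"dp":[-0.002,-0.002,0.055],"yaw":-27,"hand":1},
    {"dp":[-0.002,-0.002,0.06],"yaw":-27,"hand":1},
    {"dp":[-0.002,-0.002,0.06],"yaw":-27,"hand":1},
  ],
)

```text
clock: 14.1
ee_pos: [450.6, -89.5, 125.7]
tcp_rot: [-0.007, 0.595, 0.803, -0.022]
wrist_force: [-0.7, -0.3, -0.6]
opening: 0.995
```

move_arm(
  grip_force=60,
  motion=[
    {"dp":[0,0,0],"yaw":0,"hand":0},
    {"dp":[0,0,0],"yaw":0,"hand":-0.5},
    {"dp":[0,0,0],"yaw":0,"hand":-0.5},
    {"dp":[0,0,0],"yaw":0,"hand":-0.5},
  ],
)

```text
clock: 14.6
ee_pos: [451.9, -89.3, 128.0]
tcp_rot: [-0.005, 0.596, 0.803, -0.02]
wrist_force: [-1.1, 1.6, 5.2]
opening: 0.676
```

move_arm(
  motion=[
    {"dp":[0,0,0.001],"yaw":9,"hand":-0.5},
    {"dp":[0,0,0.001],"yaw":18,"hand":-0.5},
    {"dp":[0,0,0.001],"yaw":27,"hand":-0.5},
    {"dp":[0,0,0.001],"yaw":36,"hand":-0.5},
    {"dp":[0,0,0.001],"yaw":44,"hand":-0.5},
  ],
)

```text
clock: 15.22
ee_pos: [452.0, -87.5, 128.1]
tcp_rot: [0.001, 0.853, 0.521, -0.02]
wrist_force: [9.4, 0.7, 7.1]
opening: 0.608
```

```bash
python3 look.py 13
```

```text
15.275 [452.03 -87.47 128.07] [8.13 0.16 5.13] [2.33 2.52 2.87] 0.6142337812486359
phi 14.392069204192055
```

View pics/dial13.png

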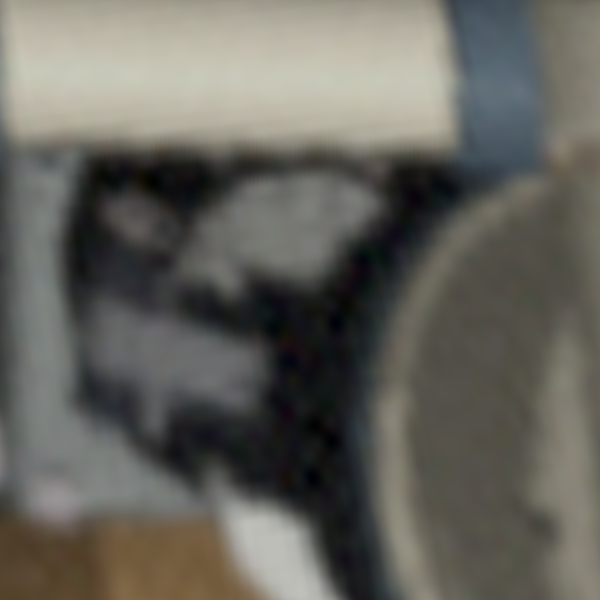

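move_arm(
  motion=[
    {"dp":[0,0,0],"yaw":0,"hand":1},
    {"dp":[0,0,0],"yaw":0,"hand":1},
    {"dp":[0,0,-0.02],"yaw":0,"hand":1},
    {"dp":[0,0,-0.06],"yaw":0,"hand":1},
    {"dp":[-0.02,0.01,-0.085],"yaw":0,"hand":1},
    {"dp":[-0.07,0.04,-0.085],"yaw":0,"hand":1},
    {"dp":[-0.13,0.07,-0.085],"yaw":0,"hand":1},
    {"dp":[-0.13,0.07,-0.085],"yaw":0,"hand":1},
  ],
)

```text
clock: 16.27
ee_pos: [456.6, -236.8, 217.3]
tcp_rot: [0.002, 0.856, 0.517, -0.02]
wrist_force: [-0.5, 0.2, -0.2]
opening: 1.002
```

```bash
python3 look.py 14
```

```text
16.325 [ 456.89 -235.41  217.29] [-0.21 -0.13 -0.34] [-0.03 -0.06 -0.02] 0.9992310570228987
phi 14.607751717541724
```

View pics/dial14.png

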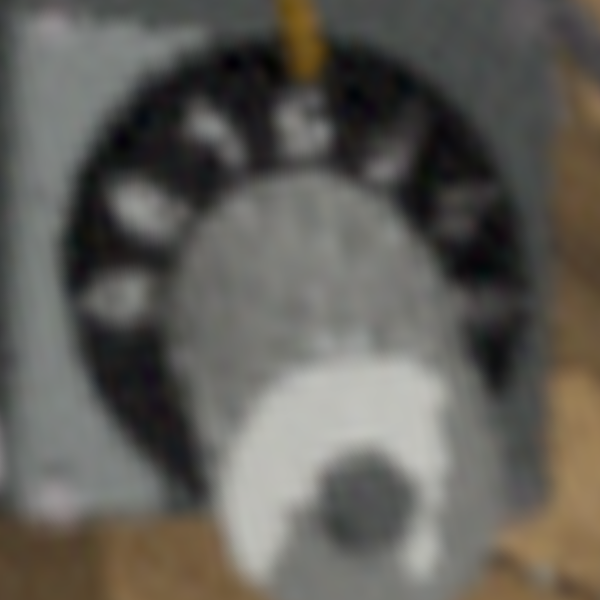

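View pics/top14.png

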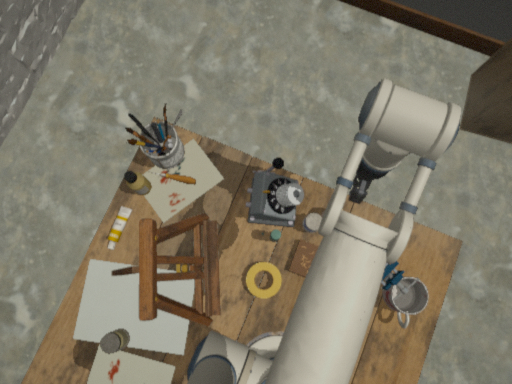

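move_arm(
  motion=[
    {"dp":[0.05,0,0],"yaw":-7,"hand":-1},
    {"dp":[0.1,0.001,0],"yaw":-14.6,"hand":-1},
    {"dp":[0.144,0.002,0],"yaw":-14.6,"hand":-1},
    {"dp":[0.144,0.002,0.02],"yaw":-14.6,"hand":-1},
    {"dp":[0.144,0.002,0.045],"yaw":-14.6,"hand":-1},
    {"dp":[0.144,0.002,0.045],"yaw":-14.6,"hand":-1},
  ],
)

```text
clock: 17.08
ee_pos: [522.9, -108.1, 165.9]
tcp_rot: [-0.003, 0.782, 0.623, -0.021]
wrist_force: [0.0, 0.2, -0.6]
opening: -0.0
```

```bash
python3 look.py 15; python3 snap.py 15; python3 -c "
from cell import bot
from scipy.spatial.transform import Rotation as R
q=bot.get_state()['tcp_rot'];print(R.from_quat([q[1],q[2],q[3],q[0]]).as_matrix().round(3))"
```

```text
17.125 [ 523.55 -108.66  167.52] [ 0.12 -0.3   0.09] [-0.   -0.    0.01] -0.0006395679463982953
phi -0.06925111507956672
[[ 0.224  0.974 -0.03 ]
 [ 0.974 -0.225 -0.023]
 [-0.029 -0.024 -0.999]]
```

View pics/s15.png

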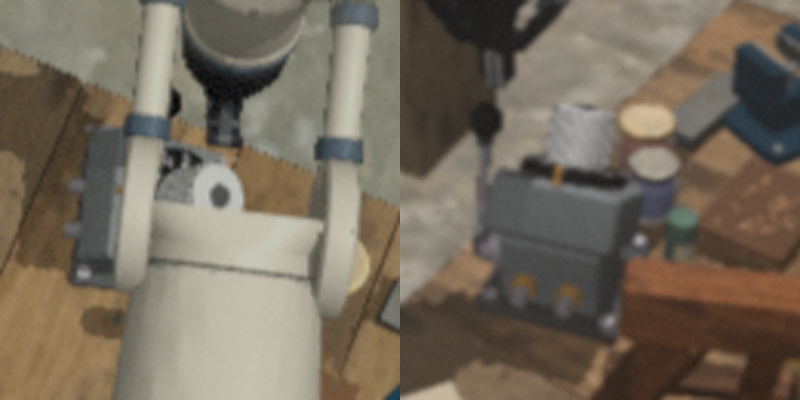

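move_arm(
  motion=[
    {"dp":[0,0.002,0.01],"yaw":0,"hand":-1},
    {"dp":[0,0.002,0.02],"yaw":0,"hand":-1},
    {"dp":[0.01,0.002,0.02],"yaw":0,"hand":-1},
    {"dp":[0.02,0.002,0.02],"yaw":0,"hand":-1},
    {"dp":[0.03,0.002,0.02],"yaw":0,"hand":-1},
    {"dp":[0.04,0.002,0.02],"yaw":0,"hand":-1},
  ],
)

```text
clock: 17.98
ee_pos: [535.0, -73.8, 150.7]
tcp_rot: [0.003, 0.783, 0.622, -0.02]
wrist_force: [-4.2, -14.6, 12.2]
opening: -0.002
```

move_arm(
  motion=[
    {"dp":[0.01,0,0],"yaw":0,"hand":-1},
    {"dp":[0.02,0,0],"yaw":0,"hand":-1},
    {"dp":[0.03,0,0],"yaw":0,"hand":-1},
    {"dp":[0.04,0,0],"yaw":0,"hand":-1},
    {"dp":[0.05,0,0],"yaw":0,"hand":-1},
    {"dp":[0.055,0,0],"yaw":0,"hand":-1},
    {"dp":[0.055,0,0],"yaw":0,"hand":-1},
  ],
)

```text
clock: 18.85
ee_pos: [547.4, -19.8, 148.5]
tcp_rot: [0.003, 0.783, 0.622, -0.02]
wrist_force: [0.9, -1.1, -0.8]
opening: 0.002
```

```bash
python3 look.py 16; python3 snap.py 16
```

```text
18.9 [547.41 -20.1  148.56] [-0.62  0.05 -0.17] [ 0.   -0.01  0.01] -0.0022015628520541566
phi 0.08652436928664997
```

View pics/s16.png

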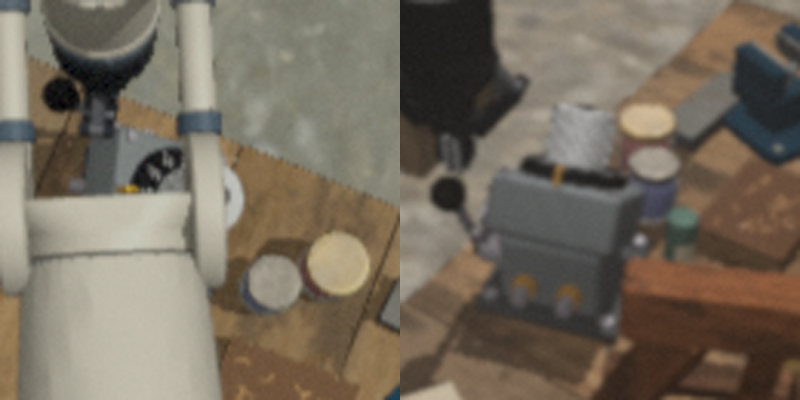

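move_arm(
  motion=[
    {"dp":[-0.04,0.005,0],"yaw":0,"hand":-1},
    {"dp":[-0.09,0.01,-0.02],"yaw":0,"hand":-1},
    {"dp":[-0.14,0.01,-0.06],"yaw":0,"hand":-1},
    {"dp":[-0.19,0.01,-0.08],"yaw":0,"hand":-1},
    {"dp":[-0.23,0.01,-0.09],"yaw":0,"hand":-1},
    {"dp":[-0.23,0.01,-0.09],"yaw":0,"hand":-1},
    {"dp":[-0.23,0.01,-0.09],"yaw":0,"hand":-1},
  ],
)

```text
clock: 19.88
ee_pos: [507.4, -243.8, 246.1]
tcp_rot: [0.003, 0.783, 0.621, -0.02]
wrist_force: [0.1, 1.0, -0.4]
opening: -0.002
```

```bash
python3 look.py 17; python3 snap.py 17; python3 - <<'E'
from h import *;from dial import *
T=cv2.imread("pics/top17.png");S=bot.camera("side")
np.set_printoptions(precision=1,suppress=True)
K=O-70*by+52*ez
def knob(a): a=a-.25; return K+115*(np.sin(a)*bx+np.cos(a)*ez)
r=[]
for n,I in(("top",T),("side",S)):
    e=proj(n,knob(.75));x0,y0=(e-11).astype(int);m=(I[y0:y0+22,x0:x0+22].max(2)<50).astype(np.uint8)
    k,l,s,c=cv2.connectedComponentsWithStats(m);i=1+np.argmax(s[1:,4]);r.append(c[i]+[x0,y0]);print(n,e,r[-1],s[i,4])
X,e=tri(*r);d=X-K;print(X,e,"lever angle",np.arctan2(d@bx,d[2])+.25)
E
```

```text
19.925 [ 507.52 -243.23  245.98] [-1.14  0.55  0.54] [0.08 0.01 0.05] -0.00047711022226291987
phi 0.09678312806947531
top [256. 162.] [246.5 160.5] 66
side [234.8 170.4] [230.2 177.1] 58
[550.5  12.5 150.4] [0.2, 0.2] lever angle 0.9286312007170566
```

View pics/dial17.png

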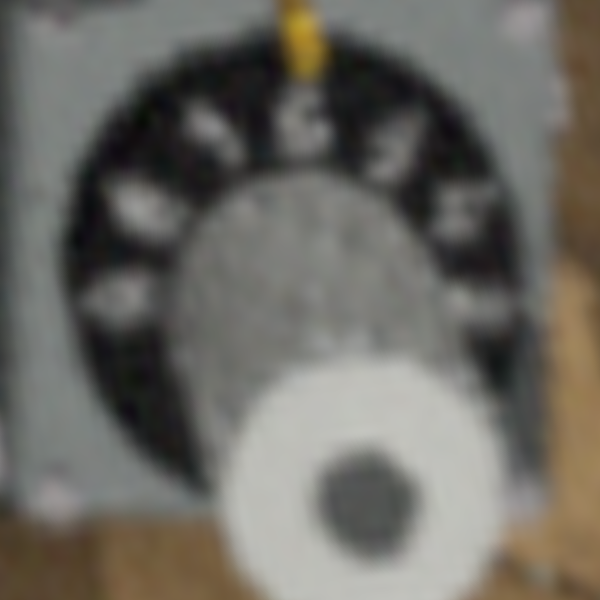

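View pics/s17.png

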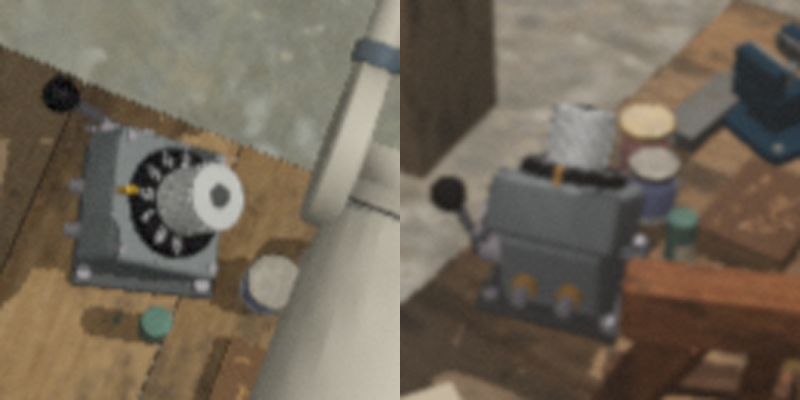

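```bash
python3 - <<'E'
from h import *;from dial import *
np.set_printoptions(precision=2,suppress=True)
T=bot.camera("top");S=bot.camera("side")
K=O+30*bx-70*by+52*ez
def knob(a): a=a-.25; return K+115*(np.sin(a)*bx+np.cos(a)*ez)
for a in(0,.66,.75,.8):print(a,proj("top",knob(a)),proj("side",knob(a)))
r=[]
for n,I in(("top",T),("side",S)):
    e=proj(n,knob(.75));x0,y0=(e-14).astype(int);m=(I[y0:y0+28,x0:x0+28].max(2)<50).astype(np.uint8)
    k,l,s,c=cv2.connectedComponentsWithStats(m);i=1+np.argmax(s[1:,4]);r.append(c[i]+[x0,y0]);print(n,r[-1],s[i])
X,e=tri(*r);d=X-K;print(X,e,"lever angle",np.arctan2(d@bx,d[2])+.25)
d0=np.array([531.1,-62.6,165.4])-K;print("start by same",np.arctan2(d0@bx,d0[2])+.25)
z=lambda X,Y,w:((X+.5)*.325-.5+225,(Y+.5)*.325-.5+130)
print("jar1",onz("top",*z(275,283,0),62),"glue",onz("top",*z(156,323,0),94), bot.get_state()['wrist_force'])
E
```

```text
0 [277.6  163.02] [242.3  154.38]
0.66 [247.72 160.69] [231.52 174.21]
0.75 [244.04 160.81] [230.19 178.06]
0.8 [242.09 160.93] [229.49 180.27]
top [244.43 160.4 ] [  9   9  12  12 111]
side [230.33 177.97] [10 10  9  9 72]
[550.01  17.52 152.45] [0.6, 0.6] lever angle 0.7445975729939641
start by same 0.0067479582402805716
jar1 [ 386.62 -146.4    62.  ] glue [362.46 -38.14  94.  ] [-0.71  0.72  0.35]
```

Lever at about 0.745 rad, sleeve at 6, bystanders unmoved, and the robot is clear. Handing in.

```bash
python3 -c "
from cell import bot
print(bot.close_job())"
```

```text
the job is handed in; nothing more can be done
None
```

The sleeve rests at 6, the lever is in the float notch, and the job is handed in. It took about 20 s of the 67 s; `close_job` gives no verdict, so this rests on my own checks below.

**What I did:**
- **Sleeve:** it started at 0. The tool can only point straight down, so I turned it in four short grip-and-twist strokes on the barrel: 0→1→3→5→6. I let go fully after each one.
- **Lever:** only after reading 6 at the index with the hand well clear did I push the ball knob from the front with shut fingers. It went over the detent and dropped into the float notch, and I backed away.

**Last checks:**
- **Dial:** the picture shows 6 at the brass index, with 7, 8 and 9 following on its left, then the gap before 0.
- **Lever angle:** the knob found in both cameras gives about 0.745 rad, against 0.75 for the notch. The same method gave 0.007 rad at the start.
- **Bystanders:** jar 1 and the glue stick are within about 2 mm of where they began. I did not re-measure jar 2: the arm hid it from the top camera, but it looked unmoved from the side.
- **Robot:** clear of everything, with wrist force about 1 N, which is noise.

**What did not go cleanly:**
- **First stroke:** it slipped and moved one click instead of the two I intended. I used a firmer grip and longer twists after that.
- **Wrist force:** it reached about 50 N during the twists, within the limit.
- **Tool tilt:** the tool ended up tilted by about 2 degrees, which did no harm.
- **Lever reading:** my first one gave 0.93 rad because my formula left out the pivot's 30 mm offset. The corrected reading is the one above.

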